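# Line up the microscope objectives by height

## Robot

A 6-joint arm with a two-finger parallel gripper is mounted at the origin on the work surface. World frame = base frame: x ahead of the robot, y to its left, z up, the work surface at z = 0. Lengths are in m, angles in rad, forces in N, time in s.
With the tool pointing down it reaches from about 0.35 to 0.775 m from the base axis. Payload 5.5 kg.
Tool frame: the origin (TCP) lies midway between the tips of the shut fingers; the grasp point (between the pads) lies 19 mm behind it; z points along the fingers, y is the line along which they close (so a half turn about z gives the same grasp; the last joint's range is limited). The gripper opens to 85 mm and grips with 20 to 120 N. Pads are 22 mm wide; open, the fingers measure 114 mm over their backs; the gripper's body (76 mm by 85 mm) begins 54 mm behind the grasp point. The pads swing forward as they close: fully open they stand 13 mm farther back than shut.
Start: joints at [1.197, 0.313, 0.046, 1.304, 0, 1.431], TCP at [0.133, 0.559, 0.207] pointing down, gripper open.
Joint ranges: [-2.76, 2.76], [-0.86, 1.69], [-1.03, 1.26], [-2.2, 2.34], [-1.47, 1.5], [-3.14, 3.14]. Speed limits (rad/s): [2.57, 2.57, 3.14, 3.14, 3.14, 3.14].

## Interface

Orientations are given as a rotation vector (axis times angle).
In Python, from cell import env gives the robot as it stands.
- The arm moves only by the tool servo_tool, never from a script. Its argument "steps" is a list that holds one entry, the list of rows, each a list of 7 numbers: the shift along the tool's x, y, z in units of 25 mm (1.0 is 25 mm), then the turn, a rotation vector about the tool's x, y, z in units of 5 degrees (1.0 is 5 degrees), then the closure, from 0 (fully open) to 1 (shut). In form: [[[x, y, z, rx, ry, rz, jaw], ...]]. A call has 1 to 8 rows; each row is the pose to reach, as a shift and turn from the pose commanded when the call began, along the tool's axes at that moment; what a row does not reach only later rows make up. A row lasts 1/8 s, in which the tool goes at most 62.5 mm and 10.7 degrees, less where a joint would pass 70% of its speed; a pose out of reach is approached as far as the arm can. A call with a gripper value outside its range is refused whole. The fingers move at their own pace and stop on an object; the grip force is fixed at half the most. Time passes only in rows, so rows that repeat a pose let the fingers close. It gives the time, the measured TCP pose, the force, the opening and the grip force at its end, in the units of the state.
- env.observe(): the state, without advancing time (a new reading comes with each control period).
- env.grab_frame(name): name is "side" or "top"; returns the picture (480x640x3 uint8, red, green, blue); there is no depth.
- env.camera_params(name): a dict with "vfov" (degrees; the focal length in pixels is half the picture's height over the tangent of half this angle, whatever the lens; pixels are square), "cx", "cy" (the principal point, pixels), "k1" (the pictures are not rectified: a ray, as slopes to the right and down, at radius r is drawn at 1 + k1 r^2 times it, then the intrinsics apply), "cam_to_world" (4x4, takes a point from camera to world coordinates). Camera axes: x right, y down, z forward; pixel columns grow to the right and rows downward; lengths in m; the calibration is good to about 2 mm. A picture is of the moment at which its call begins. camera_params takes no time and is no camera call.
- env.close_job(): hands the job in; it is judged then, once.
The state is a dict: "t": time; "joint_positions": joint angles; "joint_vel": joint speeds; "tau": joint torques, N m; "tcp_pos": TCP position; "ee_rot": TCP orientation; "ft_force": force on the tool from outside, world axes, zero at the start; "ft_torque": the same for the moment, N m; "gripper_width": finger opening in m; "grasp_force": force on a finger pad.
Only numpy, scipy, OpenCV 4.12 (cv2) and the standard library are available. Lean on these libraries where they do the work, as an engineer would, in place of code of your own. Each camera call takes 0.05 s, during which the arm holds its last target. There are 200 camera calls.

## Task

Swing the transit clamp's hold-down bar up and leave it standing open, then take out the objective it held. Stand all four microscope objectives upright on the tray's ring marks, one centred on each mark, in order of height: the shortest on the mark next to the black knob, the tallest on the mark farthest from it. Do not knock any objective over, and leave the culture flask, petri dish and reagent bottle where they are.

Things in the scene. Friction and masses are not known exactly. Their poses are not given: they have to be found in the camera images.
- objective_a (a point): Shortest microscope objective: plain aluminium barrel of revolution, 36 mm tall, 32 mm diameter from 4 mm up to 31 mm above its underside (screw thread of 25 mm diameter below that, tapering above to a 30 mm wide nose with the front lens). This point is on its axis, half-way up; z points from thread to lens. About 100 g. Starts standing on the bench.
- objective_b (a point): Second shortest microscope objective: plain aluminium barrel of revolution, 50 mm tall, 32 mm diameter from 4 mm up to 37 mm above its underside (screw thread of 25 mm diameter below that, tapering above to a 24 mm wide nose with the front lens). This point is on its axis, half-way up; z points from thread to lens. About 130 g. Starts standing on the bench.
- objective_c (a point): Second tallest microscope objective: plain aluminium barrel of revolution, 64 mm tall, 32 mm diameter from 4 mm up to 41 mm above its underside (screw thread of 25 mm diameter below that, tapering above to a 19 mm wide nose with the front lens). This point is on its axis, half-way up; z points from thread to lens. About 160 g. Starts standing on the 10 mm thick base of the transit clamp, below its hold-down bar.
- objective_d (a point): Tallest microscope objective: plain aluminium barrel of revolution, 78 mm tall, 32 mm diameter from 4 mm up to 45 mm above its underside (screw thread of 25 mm diameter below that, tapering above to a 14 mm wide nose with the front lens). This point is on its axis, half-way up; z points from thread to lens. About 190 g. Starts standing on the bench.
- tray: Fixed flat grey staging tray, 90 mm (its x) by 310 mm (its y) by 10 mm thick; origin at the centre of its underside on the bench, z up. Its top carries four flush black ring marks of 45 mm diameter in a row along its y axis, centred at x = 0, y = -96, -32, +32 and +96 mm. A low rubber bumper strip (6 mm high) crosses the tray at the end opposite the knob.
- tray_knob: Fixed small black round knob, 22 mm diameter, 30 mm tall, standing on the tray 140 mm from the tray's centre along its y axis, at either the +y or the -y end: it changes from one start to another. Origin at the centre of its foot on the tray's top.
- clamp: Fixed transit clamp: grey base plate 175 mm (its x) by 80 mm (its y) by 10 mm thick, origin at the centre of its underside, z up. Two steel hinge posts at x = +70 mm reach 92 mm high. The hinge axis is along y at x = +70 mm, z = 82 mm. Objective c stands at the middle of the plate (x = 0, y = 0, within a few mm), and the bar passes over it. The loose flask, dish and bottle, not listed, stand clear of tray, clamp and objectives.
- bar (a joint): Angle of the clamp's hold-down bar about its hinge: 0 = level, shut over the objective (starts between 0 and 0.12); grows as the bar's grip is lifted and swings over towards the hinge, 1.57 = upright, 1.9 = the stop. Friction (about 0.15 N m) holds the bar at whatever angle it is left; it takes about 2 N at the grip to lift.
- bar_grip (a point): Point to hold on the bar: middle of the free left (clamp +y) half of its black T-shaped cross grip, a round rod 10 mm thick, 120 mm long, parallel to the hinge and 130 mm from its axis. It moves with the bar, 36 mm to the +y side of the 14 mm wide, 8 mm thick steel bar; only the rod within 20 mm of it. Shut, it is 82 mm above the bench. The rod can turn in a light grip as the bar swings.
Mind the look-alikes: they are no part of the job. What is shaped like the part that bears objective_c but purple is not meant.

How it is judged:
By the outcome, as a careful person would: the job done as asked, in the order asked, and still so for the second after the job is handed in, with the robot touching nothing.
It also fails if it takes over 125 s, if anything falls off the work surface, if the arm or the gripper's body presses on something with over 40 N, if the wrist force passes 120 N, or if a joint passes its speed limit or range.

## Working session

There is one attempt and no reset: what is moved stays moved. The work goes in short steps, Python scripts to look and compute and a tool call to move; the robot and the scene stay as the last step left them, time stands still between calls to the robot, and variables do not carry over. Pictures are saved under pics/ and viewed, at most 14 in all, crops included, and the job is handed in when it is done.

Besides the shell and the picture viewer there is one more tool, called after ">>>" as name([rows], argument=value, ...), one row to a line, values as JSON. servo_tool: Moves the arm, as the interface text tells. Its arguments: {"type":"object","properties":{"steps":{"type":"array","items":{"type":"array","items":{"type":"array","items":{"type":"number"}}}}},"required":["steps"]}

```bash
ls; mkdir -p pics; cat > h.py <<'E'
import numpy as np, cv2
from cell import env
def shot(n,f):
    im=env.grab_frame(n); cv2.imwrite(f'pics/{f}.png',im[:,:,::-1]); return im
def K(n):
    p=env.camera_params(n); f=240/np.tan(np.radians(p['vfov'])/2); return p,f
def ray(n,u,v):
    p,f=K(n); M=np.array(p['cam_to_world'])
    d=np.array([[ (u-p['cx'])/f,(v-p['cy'])/f ]])
    s=d.copy()
    for _ in range(30): s=d/(1+p['k1']*(s**2).sum())
    return M[:3,3], M[:3,:3]@np.array([s[0,0],s[0,1],1])
def onz(n,u,v,z):
    o,d=ray(n,u,v); return o+d*(z-o[2])/d[2]
def proj(n,X):
    p,f=K(n); M=np.array(p['cam_to_world']); c=M[:3,:3].T@(np.array(X)-M[:3,3])
    s=c[:2]/c[2]; s=s*(1+p['k1']*(s@s)); return s*f+[p['cx'],p['cy']]
E
python3 - <<'E'
from h import *
for n in('top','side'):
    shot(n,n+'0'); print(n,{k:np.round(v,3).tolist() for k,v in env.camera_params(n).items()})
print(env.observe())
E
```

```text
pics
top {'vfov': 45.132, 'cx': 324.871, 'cy': 247.808, 'k1': -0.089, 'cam_to_world': [[0.118, -0.966, 0.232, 0.294], [-0.993, -0.116, 0.021, 0.005], [0.006, -0.233, -0.973, 1.139], [0.0, 0.0, 0.0, 1.0]]}
side {'vfov': 51.071, 'cx': 320.858, 'cy': 238.428, 'k1': -0.067, 'cam_to_world': [[-0.802, -0.466, 0.373, 0.207], [-0.597, 0.611, -0.521, 0.504], [0.015, -0.64, -0.768, 0.774], [0.0, 0.0, 0.0, 1.0]]}
{'t': 0.1, 'joint_positions': array([1.19741749e+00, 3.13920200e-01, 4.50757462e-02, 1.30358045e+00,
       4.96770395e-06, 1.43120892e+00]), 'joint_vel': array([ 0.00055497, -0.00057407,  0.0034112 ,  0.00243474,  0.00118355,
       -0.00016401]), 'tau': array([ 1.92934822e-03, -4.81727314e+01,  2.99242580e+01,  1.27888739e-02,
       -1.47670089e-04, -8.74987421e-06]), 'tcp_pos': array([0.13302742, 0.55889212, 0.20579408]), 'ee_rot': array([-3.66354080e-01, -3.11973671e+00,  2.47216536e-03]), 'ft_force': array([ 0.13222756, -0.03658822, -0.14593201]), 'ft_torque': array([0.01834057, 0.0115804 , 0.03369606]), 'grasp_force': 0.0, 'gripper_width': 0.08537495768109161}
```

View pics/top0.png

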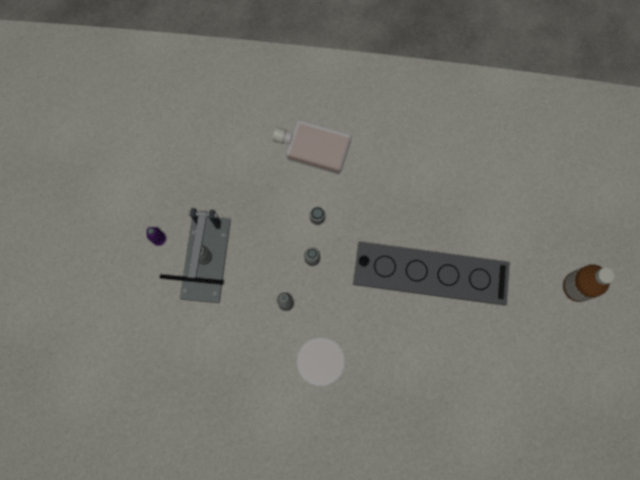

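View pics/side0.png

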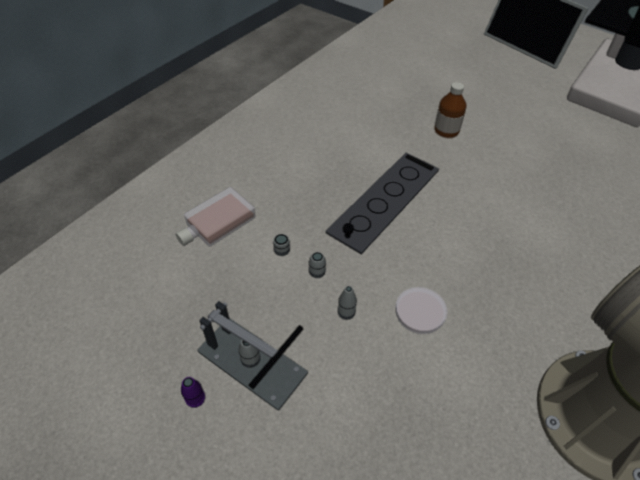

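The top picture shows the clamp at about (205,258) with its grip rod from (160,277) to (223,283). The objectives are at (317,215), (312,256) and (285,300), and the tray rings run from (385,266) to (480,279) with the knob at (364,261). The side picture shows their heights: the shortest (a) at (282,243), b at (317,264), d at (347,302) and c under the bar.

```bash
python3 - <<'E'
from h import *
t=cv2.imread('pics/top0.png'); s=cv2.imread('pics/side0.png')
c=cv2.resize(t[195:315,140:340],None,fx=4,fy=4,interpolation=cv2.INTER_CUBIC)
cv2.imwrite('pics/c1.png',cv2.convertScaleAbs(c,alpha=1.8))
c=cv2.resize(s[225:415,175:375],None,fx=3.15,fy=3.15,interpolation=cv2.INTER_CUBIC)[:600]
cv2.imwrite('pics/c2.png',cv2.convertScaleAbs(c,alpha=1.8))
for n,px in dict(a=(317,215),b=(312,256),d=(285,300)).items(): print(n,onz('top',*px,.03))
# rings: dark contours inside tray
g=cv2.cvtColor(t,cv2.COLOR_BGR2GRAY)
print(g[262,375],g[266,385],g[268,400],g[240,380])
m=(g<45).astype(np.uint8); roi=np.zeros_like(m); roi[235:310,350:515]=1; m*=roi
n,l,st,ce=cv2.connectedComponentsWithStats(m)
for i in range(1,n):
    if st[i,4]>15:
        x,y,w,h,A=st[i]; print(st[i],ce[i].round(1),onz('top',*ce[i],.01).round(4))
E
```

```text
a [0.62366808 0.05284569 0.03      ]
b [0.53899203 0.05242961 0.03      ]
d [0.44619183 0.09357347 0.03      ]
42 67 71 126
[359 255  10  12  90] [363.5 260.5] [ 0.5465 -0.0502  0.01  ]
[385 256  11  12  18] [391.2 260. ] [ 0.5542 -0.1053  0.01  ]
[374 260  21  17  34] [382.  271.1] [ 0.5294 -0.0891  0.01  ]
[407 260  16   7  21] [413.2 261.9] [ 0.5556 -0.1496  0.01  ]
[409 264  19  17  36] [421.5 274.7] [ 0.5314 -0.1683  0.01  ]
[444 264  15  10  23] [451.6 266.7] [ 0.555  -0.2273  0.01  ]
[498 265   8  34 198] [501.4 281.6] [ 0.5362 -0.3297  0.01  ]
[437 266   7  18  28] [439.3 275.1] [ 0.5348 -0.2039  0.01  ]
[469 269  22  21  80] [479.6 279.4] [ 0.5356 -0.2855  0.01  ]
[445 275  14  11  24] [452.3 282.1] [ 0.5238 -0.231   0.01  ]
```

View pics/c1.png

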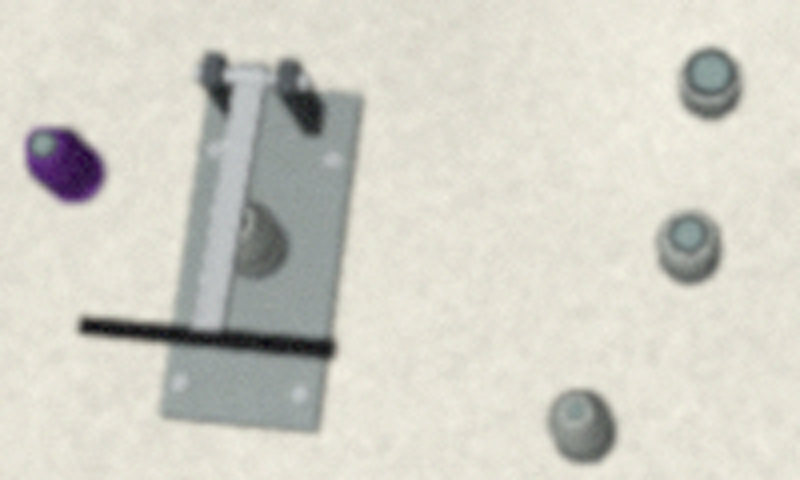

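View pics/c2.png

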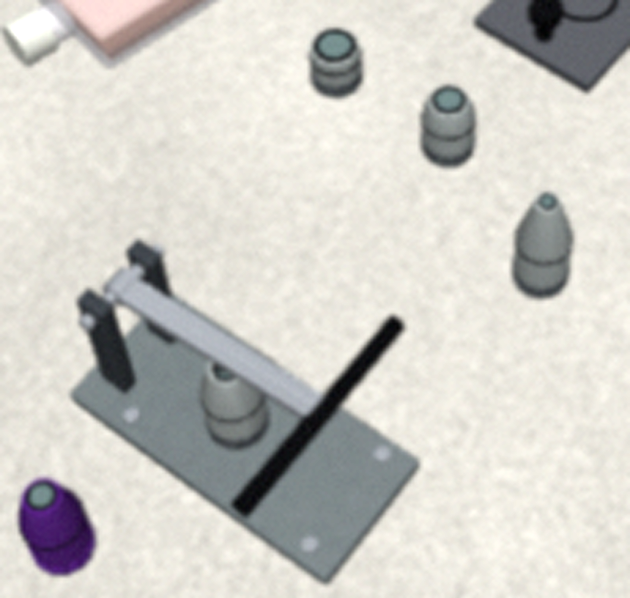

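The crops show the lens caps clearly. In c1, a is at (711,71), b at (688,234) and d at (577,409), and the rod runs from (80,325) to (334,349). In c2, the rod ends are at (397,323) and (241,508).

```bash
cat >> h.py <<'E'
def tri(pt,ps):
    o1,d1=ray('top',*pt);o2,d2=ray('side',*ps);d1/=np.linalg.norm(d1);d2/=np.linalg.norm(d2)
    A=2*np.eye(3)-np.outer(d1,d1)-np.outer(d2,d2)
    X=np.linalg.solve(A,(np.eye(3)-np.outer(d1,d1))@o1+(np.eye(3)-np.outer(d2,d2))@o2)
    return X, np.linalg.norm(np.cross(d1,X-o1))*2
def c1(x,y): return ((x+.5)/4-.5+140,(y+.5)/4-.5+195)
def c2(x,y): return ((x+.5)/3.15-.5+175,(y+.5)/3.15-.5+225)
E
python3 - <<'E'
from h import *
np.set_printoptions(precision=4,suppress=True)
for n,p,q,z in [('a',(711,71),(335,45),.036),('b',(688,234),(449,98),.05),('d',(577,409),(547,201),.078),('cpurp',(43,145),(40,494),.064),
  ('rod+y',(80,325),(241,508),.087),('rod-y',(334,349),(397,323),.087),('cc',(252,225),(222,370),.074)]:
    print(n,'tri',*tri(c1(*p),c2(*q)),'top',onz('top',*c1(*p),z)[:2],'side',onz('side',*c2(*q),z)[:2])
for n,p,q in [('plate NE',(362,95),None),('SW',(163,416),(326,580)),('SE',(319,431),(418,463)),('post',(0,0),(72,396))]:
    print(n,onz('top',*c1(*p),.01)[:2], q and onz('side',*c2(*q),.01)[:2])
R=np.array([onz('top',*p,.01)[:2] for p in[(385,266.2),(417,270.3),(448,274.7),(479.5,279.2)]]);print(R)
m=R.mean(0); k=np.array([1.5,.5,-.5,-1.5]); d=(k@R)/(k@k); print(d,np.linalg.norm(d)); d=d/np.linalg.norm(d)*.064
print('marks',[m+i*d for i in k], np.degrees(np.arctan2(-d[0],d[1])))
print('side',[onz('side',*p,.01)[:2] for p in [(361,224),(377.5,206),(394,189),(409.5,174)]])
E
```

```text
a tri [0.6258 0.0519 0.0365] 0.002892561716583243 top [0.6274 0.0525] side [0.6246 0.0514]
b tri [0.5386 0.0526 0.0526] 0.0019368970767213855 top [0.5402 0.053 ] side [0.5388 0.0508]
d tri [0.4442 0.0923 0.0781] 0.0019803403675181293 top [0.4452 0.0926] side [0.4432 0.0921]
cpurp tri [0.5429 0.3678 0.0663] 0.0002751452985945837 top [0.5435 0.3686] side [0.5438 0.3673]
rod+y tri [0.4523 0.3237 0.0974] 0.0018727910807585031 top [0.4548 0.3272] side [0.4551 0.3206]
rod-y tri [0.4559 0.2055 0.0948] 0.0018546337004129545 top [0.458  0.2073] side [0.4579 0.2018]
cc tri [0.5198 0.2629 0.0576] 0.004456588981193788 top [0.5143 0.2581] side [0.5149 0.269 ]
plate NE [0.6014 0.2287] None
SW [0.4265 0.3013] [0.4248 0.3029]
SE [0.4286 0.2231] [0.4266 0.2263]
post [0.63   0.4243] [0.5961 0.3075]
[[ 0.54   -0.0941]
 [ 0.5393 -0.1586]
 [ 0.5377 -0.2213]
 [ 0.536  -0.2852]]
[0.0014 0.0636] 0.06360983213677134
marks [array([ 0.5403, -0.0938]), array([ 0.539 , -0.1578]), array([ 0.5376, -0.2218]), array([ 0.5362, -0.2858])] -1.2312844971046655
side [array([ 0.5354, -0.0936]), array([ 0.5359, -0.1567]), array([ 0.5347, -0.2216]), array([ 0.5319, -0.2839])]
```

```bash
cat >> h.py <<'E'
from scipy.spatial.transform import Rotation as Ro
np.set_printoptions(precision=3,suppress=True)
YAW=np.radians(1.5)
def need(*T):
    s=env.observe(); R=Ro.from_rotvec(s['ee_rot']); p=s['tcp_pos']
    y=np.array([np.cos(YAW),np.sin(YAW),0]); z=np.array([0,0,-1.]); G=Ro.from_matrix(np.c_[np.cross(y,z),y,z])
    print('t %.2f'%s['t'],'tcp',p,'F',s['ft_force'],'w %.4f'%s['gripper_width'],'turn',(R.inv()*G).as_rotvec()*36/np.pi)
    for t in T: print(t,R.inv().apply(np.array(t)-p)/.025)
E
python3 -c "
from h import *
need((.453,.3005,.2))"
```

```text
t 0.10 tcp [0.133 0.559 0.206] F [ 0.132 -0.037 -0.146] w 0.0854 turn [-0.017  0.01  15.021]
(0.453, 0.3005, 0.2) [-14.845  -7.089   0.24 ]
```

>>> servo_tool([
  [[-2.5,-1.2,0.05,-0.017,0.01,2,0.3],[-5,-2.4,0.1,-0.017,0.01,4,0.3],[-7.5,-3.6,0.15,-0.017,0.01,6,0.3],[-10,-4.8,0.2,-0.017,0.01,8,0.3],[-12.2,-5.8,0.24,-0.017,0.01,10,0.3],[-13.9,-6.6,0.24,-0.017,0.01,12,0.3],[-14.8,-7.05,0.24,-0.017,0.01,13.8,0.3],[-14.845,-7.089,0.24,-0.017,0.01,15.02,0.3]],
])

```text
t: 1.1
tcp_pos: [0.4551, 0.2989, 0.1998]
ee_rot: [-2.201, -2.241, -0.001]
ft_force: [-0.6, 0.5, 0.6]
gripper_width: 0.0594
grasp_force: 0.0
```

```bash
python3 -c "
from h import *
need((.4530,.3005,.1),(.4530,.3005,.076))"
```

```text
t 1.10 tcp [0.455 0.299 0.2  ] F [-0.587  0.478  0.567] w 0.0594 turn [-0.    -0.01  -0.094]
(0.453, 0.3005, 0.1) [ 0.063 -0.084  3.993]
(0.453, 0.3005, 0.076) [ 0.062 -0.084  4.953]
```

>>> servo_tool([
  [[0,0,0,0,0,0,0.3],[0,0,1.2,0,0,0,0.3],[0,0,2.4,0,0,0,0.3],[0,0,3.4,0,0,0,0.3],[0,0,4.2,0,0,0,0.3],[0,0,4.8,0,0,0,0.3],[0,0,4.95,0,0,0,0.3],[0,0,4.95,0,0,0,0.3]],
])

```text
t: 2.1
tcp_pos: [0.4533, 0.3015, 0.0771]
ee_rot: [-2.191, -2.251, -0.003]
ft_force: [0.4, -0.1, 0.0]
gripper_width: 0.0599
grasp_force: 0.0
```

```bash
python3 - <<'E'
from h import *
need((.4530,.3005,.076))
im=shot('side','s1'); c=cv2.resize(im[225:415,175:375],None,fx=3.15,fy=3.15,interpolation=cv2.INTER_CUBIC)[:600]
cv2.imwrite('pics/s1c.png',cv2.convertScaleAbs(c[:,:,::-1],alpha=1.8))
E
```

```text
t 2.10 tcp [0.453 0.301 0.077] F [ 0.401 -0.114  0.03 ] w 0.0599 turn [ 0.01  -0.019  0.01 ]
(0.453, 0.3005, 0.076) [-0.038 -0.013  0.045]
```

View pics/s1c.png

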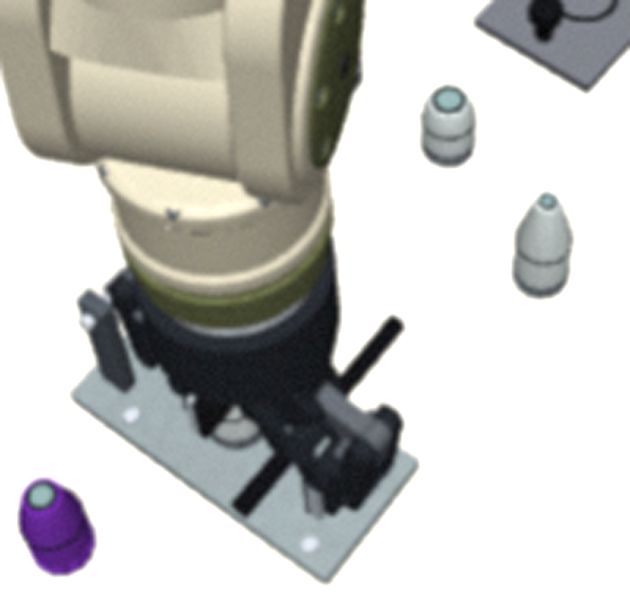

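The crop shows the open fingers straddling the rod: its left half comes out at (260,490) and its right half at (370,350).

>>> servo_tool([
  [[0,0,0,0,0,0,1],[0,0,0,0,0,0,1],[0,0,0,0,0,0,1],[0,0,0,0,0,0,1],[0,0,0,0,0,0,1],[0,0,0,0,0,0,1]],
])

```text
t: 2.9
tcp_pos: [0.4532, 0.3012, 0.0768]
ee_rot: [-2.192, -2.25, -0.002]
ft_force: [0.3, 0.4, -0.4]
gripper_width: -0.0001
grasp_force: 0.0
```

```bash
python3 - <<'E'
from h import *
need()
s=env.observe(); print('gf',s['grasp_force'])
hx,hz=.584,.082; p=s['tcp_pos']
th0=np.arctan2(p[2]+.020-hz,hx-p[0]); print(th0,np.hypot(p[2]+.02-hz,hx-p[0]))
r=.13
for th in th0+(1.72-th0)*np.arange(1,25)/24:
    print('%.2f: y %.2f z %.2f'%(th,(-r*np.cos(th)+r*np.cos(th0))/.025,-(r*np.sin(th)-r*np.sin(th0))/.025))
E
```

```text
t 2.90 tcp [0.453 0.301 0.077] F [ 0.334  0.389 -0.384] w -0.0001 turn [ 0.006 -0.018  0.001]
gf 0.0
0.11289491042856481 0.13159071236360922
0.18: y 0.05 z -0.34
0.25: y 0.12 z -0.68
0.31: y 0.22 z -1.02
0.38: y 0.34 z -1.35
0.45: y 0.48 z -1.67
0.51: y 0.64 z -1.97
0.58: y 0.82 z -2.27
0.65: y 1.02 z -2.56
0.72: y 1.24 z -2.83
0.78: y 1.48 z -3.08
0.85: y 1.73 z -3.32
0.92: y 2.00 z -3.54
0.98: y 2.29 z -3.74
1.05: y 2.58 z -3.93
1.12: y 2.89 z -4.09
1.18: y 3.21 z -4.23
1.25: y 3.53 z -4.35
1.32: y 3.87 z -4.45
1.39: y 4.21 z -4.52
1.45: y 4.55 z -4.58
1.52: y 4.90 z -4.61
1.59: y 5.25 z -4.61
1.65: y 5.59 z -4.60
1.72: y 5.94 z -4.56
```

The jaws closed on nothing, so I'll check with both cameras.

```bash
python3 - <<'E'
from h import *
im=shot('side','s2'); c=cv2.resize(im[295:415,195:345],None,fx=5,fy=5,interpolation=cv2.INTER_CUBIC)
c=cv2.convertScaleAbs(c[:,:,::-1],alpha=2.2)
for X,col in [((.4532,.3012,.077),(0,0,255)),((.4532,.3012,.096),(0,255,0))]:
    q=(proj('side',X)-[195,295]+.5)*5; cv2.circle(c,tuple(q.astype(int)),4,col,-1); print(q)
cv2.imwrite('pics/s2c.png',c)
shot('top','t2')
print(c2(241,508),c2(397,323), proj('side',(.4523,.3237,.0974)),proj('side',(.4559,.2055,.0948)))
E
```

```text
[335.448 425.087]
[330.293 397.419]
(251.16666666666669, 385.92857142857144) (300.6904761904762, 327.1984126984127) [250.545 385.709] [300.147 326.997]
```

View pics/s2c.png

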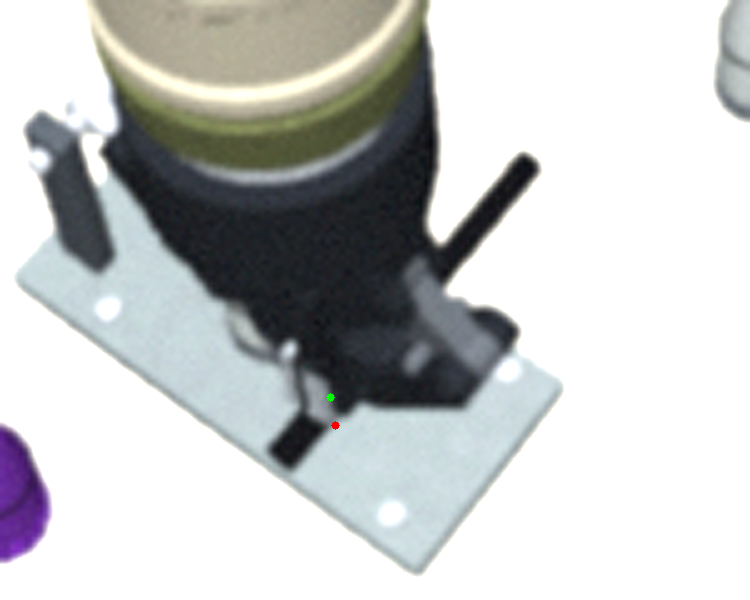

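The light pad covers the rod near (330,415), and the rod's end shows at (285,455). I'll compare the rod ends before and after numerically.

```bash
python3 - <<'E'
from h import *
for f in('side0','s1','s2'):
    g=cv2.imread(f'pics/{f}.png')
    for nm,(x0,x1,y0,y1) in dict(pl=(244,262,374,394),mi=(288,308,318,342)).items():
        m=(g[y0:y1,x0:x1].max(2)<40); v,u=np.nonzero(m); print(f,nm,m.sum(),'u',u.min()+x0,u.max()+x0,'v',v.min()+y0,v.max()+y0)
t=cv2.imread('pics/t2.png');c=cv2.resize(t[195:315,140:290],None,fx=5,fy=5,interpolation=cv2.INTER_CUBIC)
cv2.imwrite('pics/t2c.png',cv2.convertScaleAbs(c,alpha=2.2))
E
```

```text
side0 pl 101 u 249 261 v 374 388
side0 mi 88 u 288 301 v 326 341
s1 pl 92 u 249 261 v 374 387
s1 mi 79 u 288 301 v 326 341
s2 pl 67 u 249 261 v 374 387
s2 mi 80 u 288 301 v 326 341
```

View pics/t2c.png

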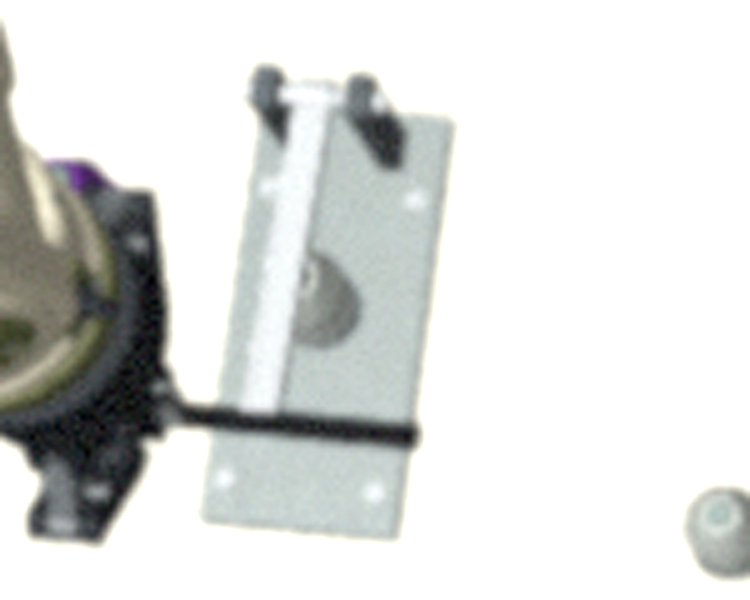

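```bash
python3 - <<'E'
from h import *
def c5(n,X,o): return (proj(n,X)-o+.5)*5
for X in [(.4532,.3012,.077),(.4532,.3012,.096),(.4532,.29,.096),(.4532,.27,.082),(.4532,.27,.096),(.458,.27,.082)]:
    print(X,'top',c5('top',X,[140,195]),'side',c5('side',X,[195,295]))
# rod points in top crop t2c (300,420),(410,434) and side crop s2c (500,205)
for z in(.06,.07,.082,.096): print(z,'top rod y.. ',onz('top',300/5-.5+140,421/5-.5+195,z),'end',onz('top',417/5-.5+140,436/5-.5+195,z),'side end',onz('side',534/5-.5+195,162/5-.5+295,z))
E
```

```text
(0.4532, 0.3012, 0.077) top [174.572 424.265] side [335.448 425.087]
(0.4532, 0.3012, 0.096) top [161.885 415.01 ] side [330.293 397.419]
(0.4532, 0.29, 0.096) top [191.527 418.643] side [355.602 368.759]
(0.4532, 0.27, 0.082) top [252.976 431.868] side [402.597 339.847]
(0.4532, 0.27, 0.096) top [244.598 425.136] side [399.888 318.586]
(0.458, 0.27, 0.082) top [255.14  419.285] side [390.248 330.911]
0.06 top rod y..  [0.463 0.258 0.06 ] end [0.463 0.213 0.06 ] side end [0.467 0.189 0.06 ]
0.07 top rod y..  [0.461 0.256 0.07 ] end [0.461 0.211 0.07 ] side end [0.464 0.193 0.07 ]
0.082 top rod y..  [0.459 0.253 0.082] end [0.459 0.209 0.082] side end [0.459 0.199 0.082]
0.096 top rod y..  [0.457 0.25  0.096] end [0.457 0.206 0.096] side end [0.454 0.205 0.096]
```

The top crop shows the rod coming out from under the closed fingers at (178,407), with its position unchanged. The fingertips appear higher than I expected, so I'll check where they really are.

```bash
python3 - <<'E'
from h import *
f=lambda n,X:((proj(n,X)-[175,225]+.5)*3.15)
for z in(.077,.083,.09,.1):
  for x in(.423,.483): print(z,x,f('side',(x,.312,z)),f('side',(x,.29,z)))
im=cv2.imread('pics/s1.png'); c=cv2.resize(im[330:410,215:315],None,fx=7,fy=7,interpolation=cv2.INTER_CUBIC)
c=cv2.convertScaleAbs(c,alpha=3,beta=20)
im=cv2.imread('pics/s2.png'); d=cv2.resize(im[330:410,215:315],None,fx=7,fy=7,interpolation=cv2.INTER_CUBIC)
d=cv2.convertScaleAbs(d,alpha=3,beta=20)
o=np.hstack([c[:,150:550],d[:,150:550]])
cv2.imwrite('pics/s12.png',o); print(o.shape)
E
```

```text
0.077 0.423 [309.15  543.609] [339.736 507.3  ]
0.077 0.483 [211.17  469.338] [242.246 435.143]
0.083 0.423 [308.342 538.434] [339.141 501.96 ]
0.083 0.483 [209.764 463.828] [241.058 429.492]
0.09 0.423 [307.387 532.308] [338.437 495.639]
0.09 0.483 [208.102 457.309] [239.654 422.808]
0.1 0.423 [305.996 523.387] [337.412 486.439]
0.1 0.483 [205.685 447.823] [237.612 413.085]
(560, 800, 3)
```

View pics/s12.png

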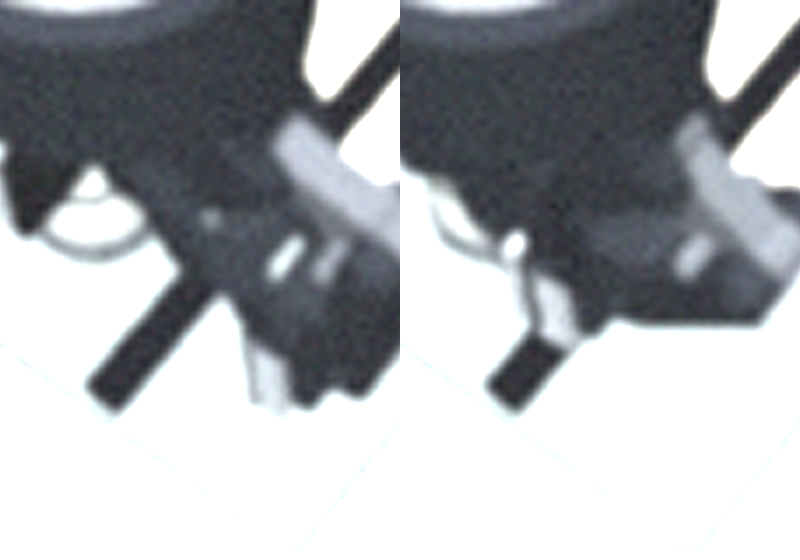

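The left crop shows the near fingertip hanging at (270,405), and the right one shows the shut tips ending level with the rod at (575,345). That means the rod is lower than I took it to be, so I'll reopen, go 16 mm lower and close again.

>>> servo_tool([
  [[0,0,0,0,0,0,0.4],[0,0.1,0,0,0,0,0.4],[0,0.1,0,0,0,0,0.4],[0,0.1,0,0,0,0,0.4],[0,0.1,0.2,0,0,0,0.4],[0,0.1,0.4,0,0,0,0.4],[0,0.1,0.64,0,0,0,0.4],[0,0.1,0.64,0,0,0,0.4]],
])

```text
t: 4.0
tcp_pos: [0.4552, 0.301, 0.06]
ee_rot: [-2.191, -2.25, -0.0]
ft_force: [-0.2, 0.5, 0.2]
gripper_width: 0.0509
grasp_force: 0.0
```

>>> servo_tool([
  [[0,0,0,0,0,0,0.7],[0,0,0,0,0,0,0.8],[0,0,0,0,0,0,0.9],[0,0,0,0,0,0,1],[0,0,0,0,0,0,1],[0,0,0,0,0,0,1]],
])

```text
t: 4.75
tcp_pos: [0.4535, 0.3013, 0.0604]
ee_rot: [-2.189, -2.249, 0.002]
ft_force: [-4.8, 1.2, 1.0]
gripper_width: 0.0073
grasp_force: 58.6
```

The grip is solid at 58.6 N. I'll start the swing along the arc gently.

>>> servo_tool([
  [[0,0.02,-0.3,0,0,0,1],[0,0.07,-0.6,0,0,0,1],[0,0.14,-0.95,0,0,0,1],[0,0.24,-1.3,0,0,0,1],[0,0.36,-1.6,0,0,0,1],[0,0.5,-1.9,0,0,0,1],[0,0.65,-2.2,0,0,0,1],[0,0.65,-2.2,0,0,0,1]],
])

```text
t: 5.75
tcp_pos: [0.4712, 0.3017, 0.1169]
ee_rot: [-2.191, -2.249, -0.001]
ft_force: [-6.3, 0.8, 1.8]
gripper_width: 0.0074
grasp_force: 59.0
```

```bash
python3 - <<'E'
from h import *
need()
print(env.observe()['ft_torque'])
im=shot('side','s3'); c=cv2.resize(im[230:410,175:375],None,fx=3.3,fy=3.3,interpolation=cv2.INTER_CUBIC)
cv2.imwrite('pics/s3c.png',cv2.convertScaleAbs(c[:,:,::-1],alpha=2.2))
E
```

```text
t 5.75 tcp [0.471 0.302 0.117] F [-6.281  0.813  1.777] w 0.0074 turn [-0.008 -0.023  0.003]
[ 0.212  1.529 -0.089]
```

View pics/s3c.png

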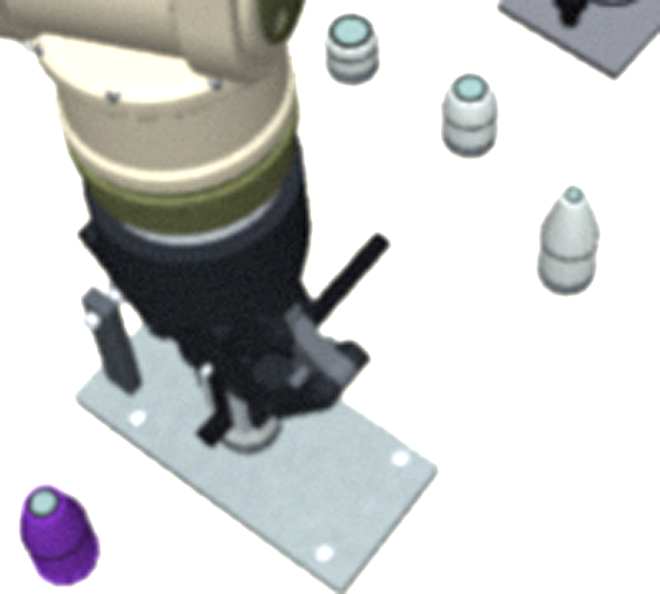

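```bash
python3 - <<'E'
from h import *
for f,u,v,x in [('s3',(383+.5)/3.3-.5+175,(241+.5)/3.3-.5+230,.4737),('s0',*c2(397,323),.4559)]:
    o,d=ray('side',u,v); print(f,o+d*(x-o[0])/d[0])
im=shot('top','t3'); g=im.max(2).astype(int)
sub=im[230:300,170:260]; m=(sub.max(2)<40); 
n,l,st,ce=cv2.connectedComponentsWithStats(m.astype(np.uint8))
for i in range(1,n):
    if st[i,4]>20:
        v,u=np.nonzero(l==i); k=u.argmax(); print(st[i],'right end',u[k]+170,v[u==u.max()].mean()+230)
t0=cv2.imread('pics/top0.png'); sub=t0[265:300,170:260]; m=sub.max(2)<40; v,u=np.nonzero(m); print(u.max()+170,v[u==u.max()].mean()+265)
E
```

```text
s3 [0.474 0.204 0.145]
s0 [0.456 0.204 0.092]
[  0  28  50  11 192] right end 219 266.5
222 282.0
```

```bash
python3 - <<'E'
from h import *
print('now',tri((220,266.3),(291,303)),'before',tri((223,282),c2(397,323)))
for z in(.135,.14,.145,.15): print(z,onz('top',220,266.3,z)[:2],onz('side',291,303,z)[:2])
E
```

```text
now (array([0.474, 0.205, 0.146]), np.float64(0.0031962234199967546)) before (array([0.456, 0.206, 0.095]), np.float64(0.0016743360661853925))
0.135 [0.478 0.208] [0.477 0.199]
0.14 [0.477 0.207] [0.475 0.202]
0.145 [0.476 0.206] [0.473 0.204]
0.15 [0.475 0.205] [0.471 0.206]
```

The rod is now at z≈0.145, at an angle of about 0.5, with light forces. I'll continue the arc.

>>> servo_tool([
  [[0,0.21,-0.36,0,0,0,1],[0,0.46,-0.7,0,0,0,1],[0,0.72,-1.01,0,0,0,1],[0,1.02,-1.31,0,0,0,1],[0,1.33,-1.58,0,0,0,1],[0,1.67,-1.83,0,0,0,1],[0,2.02,-2.04,0,0,0,1],[0,2.39,-2.23,0,0,0,1]],
])

```text
t: 6.85
tcp_pos: [0.5321, 0.3032, 0.1731]
ee_rot: [-2.192, -2.25, -0.004]
ft_force: [-3.4, 1.0, -1.2]
gripper_width: 0.0072
grasp_force: 58.5
```

>>> servo_tool([
  [[0,0.38,-0.16,0,0,0,1],[0,0.78,-0.29,0,0,0,1],[0,1.19,-0.38,0,0,0,1],[0,1.6,-0.44,0,0,0,1],[0,2.01,-0.47,0,0,0,1],[0,2.43,-0.47,0,0,0,1],[0,2.84,-0.43,0,0,0,1],[0,3.05,-0.4,0,0,0,1]],
])

```text
t: 7.85
tcp_pos: [0.6103, 0.3054, 0.1833]
ee_rot: [2.191, 2.249, 0.009]
ft_force: [-3.4, 1.1, 5.2]
gripper_width: 0.0066
grasp_force: 58.9
```

>>> servo_tool([
  [[0,0,0,0,0,0,1],[0,0,0,0,0,0,0.5],[0,0,0,0,0,0,0.5],[0,0,0,0,0,0,0.5],[0,0,-0.7,0,0,0,0.5],[0,0,-1.5,0,0,0,0.5],[0,0,-2.5,0,0,0,0.5],[0,0,-3,0,0,0,0.5]],
])

```text
t: 8.85
tcp_pos: [0.6084, 0.3051, 0.2581]
ee_rot: [2.192, 2.25, 0.005]
ft_force: [-0.6, -1.0, -0.0]
gripper_width: 0.0427
grasp_force: 0.0
```

```bash
python3 - <<'E'
from h import *
need((.444,.0923,.16),(.444,.0923,.1))
E
```

```text
t 8.85 tcp [0.608 0.305 0.258] F [-0.596 -0.984 -0.043] w 0.0427 turn [ 0.028 -0.022  0.001]
(0.444, 0.0923, 0.16) [-8.343 -6.805  3.89 ]
(0.444, 0.0923, 0.1) [-8.348 -6.811  6.29 ]
```

>>> servo_tool([
  [[-1.2,-1,0,0,0,0,0.35],[-2.8,-2.3,0,0,0,0,0.35],[-4.4,-3.6,0.8,0,0,0,0.35],[-6,-4.9,2,0,0,0,0.35],[-7.3,-6,3,0,0,0,0.35],[-8.1,-6.6,3.6,0,0,0,0.35],[-8.34,-6.8,3.89,0.028,-0.022,0,0.35],[-8.34,-6.8,3.89,0.028,-0.022,0,0.35]],
])

```text
t: 9.85
tcp_pos: [0.4435, 0.0922, 0.1589]
ee_rot: [-2.192, -2.249, 0.003]
ft_force: [0.5, 0.3, -0.4]
gripper_width: 0.0552
grasp_force: 0.0
```

```bash
python3 - <<'E'
from h import *
need((.444,.0923,.16),(.444,.0923,.02),(.444,.0923,.006))
im=shot('side','s4'); c=cv2.resize(im[230:410,175:375],None,fx=3.3,fy=3.3,interpolation=cv2.INTER_CUBIC)
cv2.imwrite('pics/s4c.png',cv2.convertScaleAbs(c[:,:,::-1],alpha=2.2))
E
```

```text
t 9.85 tcp [0.444 0.092 0.159] F [ 0.486  0.27  -0.447] w 0.0552 turn [-0.023  0.002 -0.006]
(0.444, 0.0923, 0.16) [ 0.002  0.019 -0.046]
(0.444, 0.0923, 0.02) [0.003 0.03  5.554]
(0.444, 0.0923, 0.006) [0.003 0.031 6.114]
```

View pics/s4c.png

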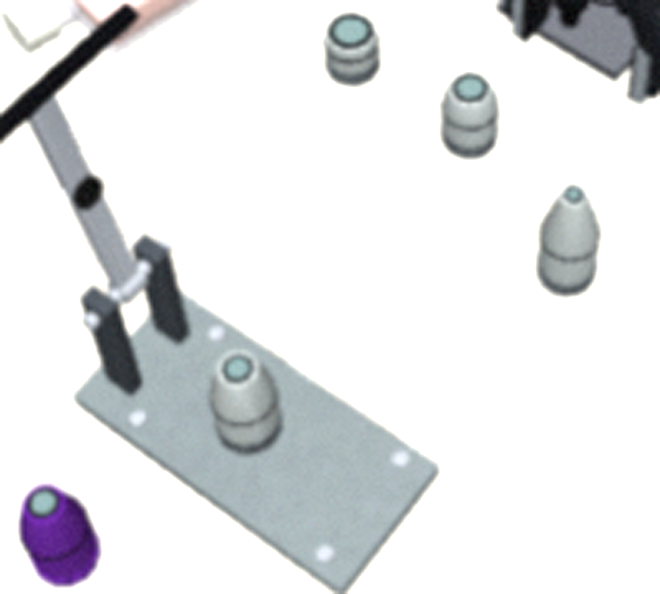

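The crop shows the bar standing open, c upright on the plate with its lens at (238,369), and d, b and a still standing. The gripper tips are at (525,35) and (640,95).

```bash
python3 - <<'E'
from h import *
f=lambda X:((proj('side',X)-[175,230]+.5)*3.3)
for z in(.159,.164,.175,.185):
  print(z,[f((.4435+s*.0275,.0922+w,z)) for s in(-1,1) for w in(.011,-.011)])
q=lambda x,y:((x+.5)/3.3-.5+175,(y+.5)/3.3-.5+230)
print('c',onz('side',*q(238,369),.074),'base',onz('side',*q(248,433),.012),'d',onz('side',*q(573,194),.078))
im=shot('top','t4')
t0=cv2.imread('pics/t4.png'); h=cv2.cvtColor(t0,cv2.COLOR_BGR2HSV)
c=cv2.resize(t0[235:285,180:230],None,fx=10,fy=10,interpolation=cv2.INTER_CUBIC); cv2.imwrite('pics/t4c.png',cv2.convertScaleAbs(c,alpha=2))
E
```

```text
0.159 [array([618.676, 140.977]), array([644.871, 110.44 ]), array([521.386,  83.619]), array([548.336,  54.689])]
0.164 [array([619.532, 134.527]), array([645.845, 103.932]), array([521.736,  77.049]), array([548.811,  48.072])]
0.175 [array([621.447, 120.102]), array([648.022,  89.381]), array([522.516,  62.363]), array([549.873,  33.287])]
0.185 [array([623.225, 106.7  ]), array([650.041,  75.868]), array([523.241,  48.727]), array([550.859,  19.565])]
c [0.514 0.267 0.074] base [0.513 0.269 0.012] d [0.443 0.092 0.078]
```

View pics/t4c.png

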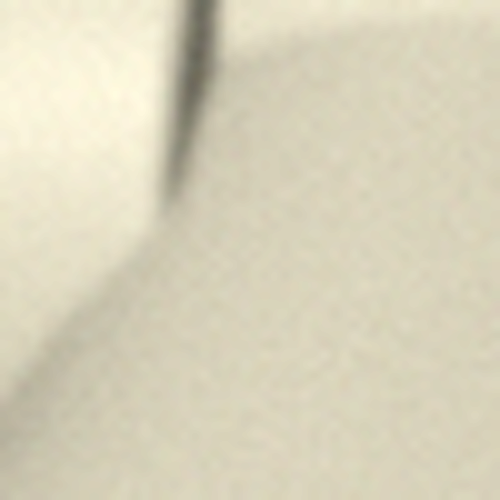

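>>> servo_tool([
  [[0,0,1.2,0,0,0,0.35],[0,0,2.6,0,0,0,0.35],[0,0,3.8,0,0,0,0.35],[0,0,4.8,0,0,0,0.35],[0,0,5.5,0,0,0,0.35],[0,0,5.8,0,0,0,0.35],[0,0,6,0,0,0,0.35],[0,0,6,0,0,0,0.35]],
])

```text
t: 10.95
tcp_pos: [0.4437, 0.0924, 0.0093]
ee_rot: [-2.191, -2.25, 0.002]
ft_force: [0.2, 0.8, 0.3]
gripper_width: 0.0553
grasp_force: 0.0
```

>>> servo_tool([
  [[0,0,0.1,0,0,0,0.35],[0,0,0.2,0,0,0,0.35],[0,0,0.32,0,0,0,0.35],[0,0,0.4,0,0,0,0.35]],
])

```text
t: 11.45
tcp_pos: [0.4431, 0.0921, -0.0011]
ee_rot: [-2.191, -2.25, 0.003]
ft_force: [0.0, -0.3, -0.3]
gripper_width: 0.0553
grasp_force: 0.0
```

```bash
python3 - <<'E'
from h import *
need()
im=shot('side','s5'); c=cv2.resize(im[200:330,290:440],None,fx=4.5,fy=4.5,interpolation=cv2.INTER_CUBIC)
cv2.imwrite('pics/s5c.png',cv2.convertScaleAbs(c[:,:,::-1],alpha=2.2))
E
```

```text
t 11.45 tcp [ 0.443  0.092 -0.001] F [ 0.011 -0.311 -0.289] w 0.0553 turn [-0.022  0.004  0.   ]
```

View pics/s5c.png

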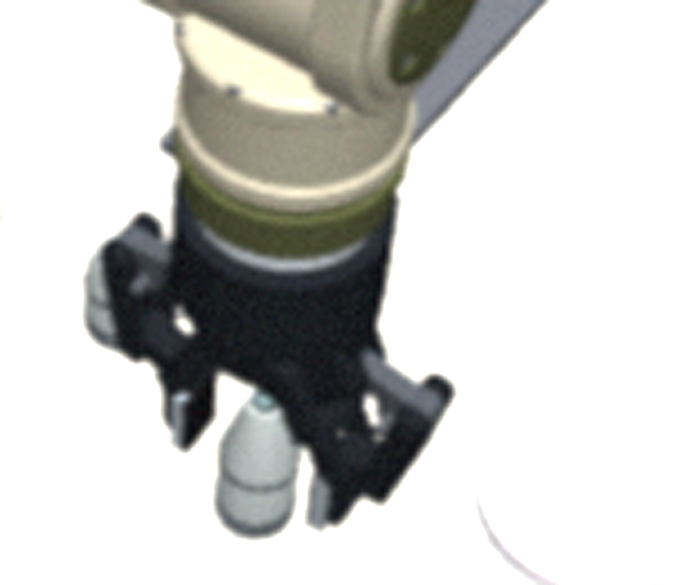

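The crop shows d standing between the open fingers: its axis is at about (256,495), the tips are at (185,445) and (325,525), and the gripper body is above the nose. The true tips are about 20 mm above the reported TCP, so I'll go down 4 mm more and close.

>>> servo_tool([
  [[0,0,0.16,0,0,0,0.35],[0,0,0.16,0,0,0,1],[0,0,0.16,0,0,0,1],[0,0,0.16,0,0,0,1],[0,0,0.16,0,0,0,1],[0,0,0.16,0,0,0,1]],
])

```text
t: 12.25
tcp_pos: [0.4432, 0.0922, -0.0049]
ee_rot: [-2.191, -2.25, 0.002]
ft_force: [-0.6, 0.2, 2.8]
gripper_width: 0.0302
grasp_force: 59.6
```

```bash
python3 - <<'E'
from h import *
need((.444,.0923,.11),(.535,-.285,.11))
E
```

```text
t 12.25 tcp [ 0.443  0.092 -0.005] F [-0.637  0.188  2.76 ] w 0.0302 turn [-0.02   0.004  0.001]
(0.444, 0.0923, 0.11) [ 0.002  0.026 -4.595]
(0.535, -0.285, 0.11) [-15.18    3.268  -4.595]
```

>>> servo_tool([
  [[0,0,-0.3,0,0,0,1],[0,0,-1,0,0,0,1],[0,0,-2,0,0,0,1],[-0.6,0.1,-2.9,0,0,0,1],[-1.8,0.4,-3.3,0,0,0,1],[-3.6,0.8,-3.4,0,0,0,1],[-5.5,1.2,-3.4,0,0,0,1],[-7.4,1.6,-3.4,0,0,0,1]],
])

```text
t: 13.25
tcp_pos: [0.4884, -0.093, 0.0803]
ee_rot: [-2.191, -2.25, 0.002]
ft_force: [1.1, 0.5, -1.7]
gripper_width: 0.0305
grasp_force: 59.5
```

>>> servo_tool([
  [[-1.9,0.4,0,0,0,0,1],[-3.8,0.8,0,0,0,0,1],[-5.4,1.2,0,0,0,0,1],[-6.7,1.45,0,0,0,0,1],[-7.5,1.6,0,0,0,0,1],[-7.78,1.67,0,0,0,0,1],[-7.78,1.67,0,0,0,0,1],[-7.78,1.67,0,0,0,0,1]],
])

```text
t: 14.25
tcp_pos: [0.5347, -0.2836, 0.08]
ee_rot: [-2.189, -2.25, 0.002]
ft_force: [-0.0, 0.2, -2.1]
gripper_width: 0.0301
grasp_force: 59.5
```

```bash
python3 - <<'E'
from h import *
need((.535,-.285,.02),(.535,-.285,.006))
E
```

```text
t 14.25 tcp [ 0.535 -0.284  0.08 ] F [-0.042  0.185 -2.073] w 0.0301 turn [-0.028 -0.005  0.015]
(0.535, -0.285, 0.02) [-0.056  0.016  2.399]
(0.535, -0.285, 0.006) [-0.056  0.017  2.959]
```

```bash
cat > rings.py <<'E'
from h import *
# marks (rough) -> ring ellipse fit in given image by dark ridge pixels
M=np.array([[.539,-.094],[.538,-.1577],[.537,-.2218],[.535,-.2855]])
def ring(n,img,m,it=4):
    g=cv2.cvtColor(img,cv2.COLOR_BGR2GRAY).astype(float)
    bh=cv2.morphologyEx(cv2.GaussianBlur(g,(0,0),.6),cv2.MORPH_BLACKHAT,np.ones((7,7)))
    v,u=np.nonzero(bh>8); c=np.array(m,float)
    P=np.array([onz(n,a,b,.01)[:2] for a,b in zip(u,v) if np.hypot(*(np.array([a,b])-proj(n,(*m,.01))))<22])
    for _ in range(it):
        r=np.hypot(*(P-c).T); Q=P[abs(r-.0215)<.006]
        # algebraic circle fit
        A=np.c_[2*Q,np.ones(len(Q))]; s=np.linalg.lstsq(A,(Q**2).sum(1),rcond=None)[0]; c=s[:2]
    return c,np.sqrt(s[2]+c@c),len(Q)
if __name__=='__main__':
    for n in('top','side'):
        im=cv2.imread(f'pics/{n}0.png')
        for m in M: print(n,*ring(n,im,m))
E
python3 rings.py
```

```text
Traceback (most recent call last):
  File "rings.py", line 17, in <module>
    for m in M: print(n,*ring(n,im,m))
                         ~~~~^^^^^^^^
  File "rings.py", line 8, in ring
    P=np.array([onz(n,a,b,.01)[:2] for a,b in zip(u,v) if np.hypot(*(np.array([a,b])-proj(n,(*m,.01))))<22])
                                                                                     ~~~~^^^^^^^^^^^^
  File "h.py", line 16, in proj
    p,f=K(n); M=np.array(p['cam_to_world']); c=M[:3,:3].T@(np.array(X)-M[:3,3])
        ~^^^
  File "h.py", line 6, in K
    p=env.camera_params(n); f=240/np.tan(np.radians(p['vfov'])/2); return p,f
ValueError: time passes only in moves, steps and waits
```

```bash
python3 - <<'E'
s=open('h.py').read().replace("def K(n):","import functools\n@functools.lru_cache(None)\ndef K(n):")
open('h.py','w').write(s)
E
python3 rings.py
```

```text
top [ 0.541 -0.093] 0.020908219284766223 222
top [ 0.539 -0.157] 0.020911600604540035 225
top [ 0.538 -0.221] 0.0208024969773482 226
top [ 0.537 -0.285] 0.02079860394622296 218
side [ 0.539 -0.094] 0.021017078313569623 162
side [ 0.538 -0.158] 0.020900854119204015 164
side [ 0.536 -0.222] 0.020864171166457092 148
side [ 0.535 -0.286] 0.02083214597930004 137
```

>>> servo_tool([
  [[-0.05,0.05,0.3,0,0,0,1],[-0.05,0.05,1,0,0,0,1],[-0.05,0.05,1.8,0,0,0,1],[-0.05,0.05,2.4,0,0,0,1],[-0.05,0.05,2.75,0,0,0,1],[-0.05,0.05,2.9,0,0,0,1],[-0.05,0.05,2.97,0,0,0,1],[-0.05,0.05,2.97,0,0,0,1]],
])

```text
t: 15.25
tcp_pos: [0.5365, -0.2865, 0.0062]
ee_rot: [-2.192, -2.25, 0.002]
ft_force: [0.5, -0.0, -1.7]
gripper_width: 0.0302
grasp_force: 59.5
```

```bash
python3 -c "
from h import *
need((.536,-.2855,.005))"
```

```text
t 15.25 tcp [ 0.536 -0.287  0.006] F [ 0.451 -0.016 -1.664] w 0.0302 turn [-0.013  0.01   0.001]
(0.536, -0.2855, 0.005) [ 0.041 -0.018  0.048]
```

>>> servo_tool([
  [[0.02,0,0.05,0,0,0,1],[0.02,0,0.05,0,0,0,0.8],[0.02,0,0.05,0,0,0,0.4],[0.02,0,0.05,0,0,0,0.4],[0.02,0,0.05,0,0,0,0.4],[0.02,0,-0.6,0,0,0,0.4],[0.02,0,-2,0,0,0,0.4],[0.02,0,-4,0,0,0,0.4]],
])

```text
t: 16.25
tcp_pos: [0.5355, -0.2851, 0.1066]
ee_rot: [-2.19, -2.248, 0.003]
ft_force: [1.7, -0.5, 0.2]
gripper_width: 0.0513
grasp_force: 0.0
```

```bash
python3 -c "
from h import *
need((.514,.266,.105),(.514,.266,.16),(.514,.266,.0))"
```

```text
t 16.25 tcp [ 0.535 -0.285  0.107] F [ 1.715 -0.537  0.161] w 0.0513 turn [-0.042 -0.012  0.   ]
(0.514, 0.266, 0.105) [22.06  -0.281  0.087]
(0.514, 0.266, 0.16) [22.062 -0.289 -2.113]
(0.514, 0.266, 0.0) [22.055 -0.265  4.287]
```

```bash
cat > lens.py <<'E'
from h import *
def lens(n,im,X,r=9):
    u0,v0=proj(n,X).round().astype(int); s=im[v0-r:v0+r+1,u0-r:u0+r+1].astype(float)
    w=s[:,:,1:].mean(2)-s[:,:,0]   # teal: g,b above red
    t=w>max(6,.5*w.max()); k,l,st,ce=cv2.connectedComponentsWithStats(t.astype(np.uint8))
    if k<2: return None
    i=1+st[1:,4].argmax(); m=(l==i)*w; v,u=np.mgrid[v0-r:v0+r+1,u0-r:u0+r+1]
    return (u*m).sum()/m.sum(),(v*m).sum()/m.sum(),st[i,4]
if __name__=='__main__':
    import sys
    T=dict(a=(.626,.052,.036),b=(.5395,.052,.05),c=(.514,.266,.074),d=(.536,-.2855,.088))
    for n in('top','side'):
        im=shot(n,n+sys.argv[1])
        for k in sys.argv[2]:
            q=lens(n,im,T[k]); print(n,k,q and (np.round(q,1),onz(n,q[0],q[1],T[k][2])))
E
python3 lens.py 6 abc
```

```text
top a (array([317.2, 212.8,  72. ]), array([0.627, 0.053, 0.036]))
top b (array([311.8, 253.1,  43. ]), array([0.54 , 0.053, 0.05 ]))
top c (array([197.8, 249.7,  24. ]), array([0.516, 0.268, 0.074]))
side a (array([280.8, 238.9,  64. ]), array([0.625, 0.051, 0.036]))
side b (array([317. , 256.1,  44. ]), array([0.539, 0.052, 0.05 ]))
side c (array([246.6, 341.1,  41. ]), array([0.514, 0.266, 0.074]))
```

>>> servo_tool([
  [[1,0,0,0,0,0,0.4],[3,0,0,0,0,0,0.4],[5.2,-0.1,0,0,0,0,0.4],[7.4,-0.1,0,0,0,0,0.4],[9.6,-0.1,0,0,0,0,0.4],[11.8,-0.1,0,0,0,0,0.4],[14,-0.2,0,0,0,0,0.4],[16.2,-0.2,0,0,0,0,0.4]],
])

```text
t: 17.35
tcp_pos: [0.5184, 0.1216, 0.1049]
ee_rot: [-2.189, -2.249, 0.005]
ft_force: [1.2, 0.0, -0.5]
gripper_width: 0.0508
grasp_force: 0.0
```

>>> servo_tool([
  [[2,-0.04,0,0,0,0,0.4],[3.8,-0.04,0,0,0,0,0.4],[5,-0.04,0,0,0,0,0.4],[5.7,-0.04,0,0,0,0,0.4],[5.9,-0.04,0,0,0,0,0.4],[5.9,-0.04,0,0,0,0,0.4],[5.9,-0.04,0,0,0,0,0.4]],
])

```text
t: 18.23
tcp_pos: [0.5159, 0.2654, 0.1055]
ee_rot: [-2.193, -2.248, 0.003]
ft_force: [0.8, -0.0, -0.2]
gripper_width: 0.0512
grasp_force: 0.0
```

```bash
python3 -c "
from h import *
need((.515,.267,.105),(.515,.267,.01))"
```

```text
t 18.23 tcp [0.516 0.265 0.106] F [ 0.798 -0.036 -0.161] w 0.0512 turn [-0.024  0.008 -0.016]
(0.515, 0.267, 0.105) [ 0.065 -0.034  0.022]
(0.515, 0.267, 0.01) [ 0.068 -0.026  3.822]
```

>>> servo_tool([
  [[0.05,-0.02,0.6,0,0,0,0.4],[0.05,-0.02,1.6,0,0,0,0.4],[0.05,-0.02,2.6,0,0,0,0.4],[0.05,-0.02,3.3,0,0,0,0.4],[0.05,-0.02,3.8,0,0,0,0.4],[0.05,-0.02,4,0,0,0,0.4],[0.05,-0.02,4.08,0,0,0,0.4],[0.05,-0.02,4.08,0,0,0,0.4]],
])

```text
t: 19.23
tcp_pos: [0.5154, 0.2676, 0.0039]
ee_rot: [-2.192, -2.25, 0.002]
ft_force: [-0.4, -0.1, -0.4]
gripper_width: 0.0511
grasp_force: 0.0
```

>>> servo_tool([
  [[0,0,0,0,0,0,1],[0,0,0,0,0,0,1],[0,0,0,0,0,0,1],[0,0,0,0,0,0,1],[0,0,0,0,0,0,1],[0,0,0,0,0,0,1]],
])

```text
t: 19.98
tcp_pos: [0.5158, 0.268, 0.0045]
ee_rot: [-2.192, -2.25, -0.0]
ft_force: [-0.6, 1.1, 4.1]
gripper_width: 0.0298
grasp_force: 59.9
```

```bash
python3 -c "
from h import *
need((.515,.267,.09),(.537,-.2215,.09))"
```

```text
t 19.98 tcp [0.516 0.268 0.004] F [-0.599  1.059  4.093] w 0.0298 turn [-0.003 -0.003  0.002]
(0.515, 0.267, 0.09) [-0.037 -0.033 -3.42 ]
(0.537, -0.2215, 0.09) [-19.594   0.331  -3.426]
```

>>> servo_tool([
  [[0,0,-0.3,0,0,0,1],[0,0,-1,0,0,0,1],[0,0,-2,0,0,0,1],[-0.4,0,-2.8,0,0,0,1],[-1.6,0,-3.2,0,0,0,1],[-3.6,0.1,-3.3,0,0,0,1],[-5.8,0.1,-3.3,0,0,0,1],[-8,0.1,-3.3,0,0,0,1]],
])

```text
t: 20.98
tcp_pos: [0.5227, 0.0664, 0.0862]
ee_rot: [-2.191, -2.25, 0.003]
ft_force: [0.9, -0.5, -0.4]
gripper_width: 0.0298
grasp_force: 59.4
```

>>> servo_tool([
  [[-2.2,0.05,0,0,0,0,1],[-4.4,0.1,0,0,0,0,1],[-6.6,0.15,0,0,0,0,1],[-8.6,0.2,0,0,0,0,1],[-10.2,0.2,0,0,0,0,1],[-11.2,0.23,0,0,0,0,1],[-11.56,0.23,0,0,0,0,1],[-11.56,0.23,0,0,0,0,1]],
])

```text
t: 21.98
tcp_pos: [0.536, -0.2207, 0.086]
ee_rot: [-2.191, -2.248, 0.002]
ft_force: [0.1, 0.6, -1.5]
gripper_width: 0.0299
grasp_force: 59.4
```

```bash
python3 -c "
from h import *
need((.537,-.221,.005))"
```

```text
t 21.98 tcp [ 0.536 -0.221  0.086] F [ 0.101  0.62  -1.514] w 0.0299 turn [-0.028 -0.005 -0.006]
(0.537, -0.221, 0.005) [-0.013  0.048  3.239]
```

>>> servo_tool([
  [[-0.02,0.04,0.4,0,0,0,1],[-0.02,0.04,1.2,0,0,0,1],[-0.02,0.04,2,0,0,0,1],[-0.02,0.04,2.6,0,0,0,1],[-0.02,0.04,3,0,0,0,1],[-0.02,0.04,3.2,0,0,0,1],[-0.02,0.04,3.25,0,0,0,1],[-0.02,0.04,3.25,0,0,0,1]],
])

```text
t: 22.98
tcp_pos: [0.5376, -0.2217, 0.0054]
ee_rot: [-2.192, -2.25, 0.002]
ft_force: [0.0, -0.4, -2.5]
gripper_width: 0.03
grasp_force: 59.4
```

>>> servo_tool([
  [[0,0,0.03,0,0,0,1],[0,0,0.03,0,0,0,0.8],[0,0,0.03,0,0,0,0.4],[0,0,0.03,0,0,0,0.4],[0,0,0.03,0,0,0,0.4],[0,0,-0.6,0,0,0,0.4],[0,0,-2,0,0,0,0.4],[0,0,-3.6,0,0,0,0.4]],
])

```text
t: 23.98
tcp_pos: [0.5371, -0.2213, 0.0965]
ee_rot: [-2.191, -2.249, 0.003]
ft_force: [0.8, 0.2, -0.4]
gripper_width: 0.0514
grasp_force: 0.0
```

```bash
python3 -c "
from h import *
need((.5395,.0525,.09),(.5395,.0525,-.008))"
```

```text
t 23.98 tcp [ 0.537 -0.221  0.096] F [ 0.767  0.217 -0.36 ] w 0.0514 turn [-0.026  0.001  0.001]
(0.5395, 0.0525, 0.09) [10.944  0.385  0.258]
(0.5395, 0.0525, -0.008) [10.944  0.394  4.178]
```

>>> servo_tool([
  [[1,0,0,0,0,0,0.4],[3,0.1,0,0,0,0,0.4],[5.2,0.2,0,0,0,0,0.4],[7.4,0.3,0,0,0,0,0.4],[9.2,0.35,0,0,0,0,0.4],[10.4,0.38,0,0,0,0,0.4],[10.94,0.39,0.1,0,0,0,0.4],[10.94,0.39,0.1,0,0,0,0.4]],
])

```text
t: 24.98
tcp_pos: [0.5399, 0.0525, 0.0927]
ee_rot: [-2.19, -2.251, 0.003]
ft_force: [-0.9, -0.4, 0.2]
gripper_width: 0.0512
grasp_force: 0.0
```

>>> servo_tool([
  [[0,0,0.5,0,0,0,0.4],[0,0,1.5,0,0,0,0.4],[0,0,2.5,0,0,0,0.4],[0,0,3.3,0,0,0,0.4],[0,0,3.8,0,0,0,0.4],[0,0,4,0,0,0,0.4],[0,0,4.07,0,0,0,0.4],[0,0,4.07,0,0,0,0.4]],
])

```text
t: 25.98
tcp_pos: [0.5403, 0.0521, -0.0089]
ee_rot: [-2.192, -2.25, 0.001]
ft_force: [-0.6, 0.5, 1.2]
gripper_width: 0.0514
grasp_force: 0.0
```

>>> servo_tool([
  [[0,0,0,0,0,0,1],[0,0,0,0,0,0,1],[0,0,0,0,0,0,1],[0,0,0,0,0,0,1],[0,0,0,0,0,0,1],[0,0,0,0,0,0,1]],
])

```text
t: 26.72
tcp_pos: [0.5403, 0.0522, -0.0085]
ee_rot: [2.192, 2.25, -0.001]
ft_force: [-0.9, -0.3, 6.2]
gripper_width: 0.03
grasp_force: 59.6
```

```bash
python3 -c "
from h import *
need((.5385,-.1575,.06))"
```

```text
t 26.73 tcp [ 0.54   0.052 -0.008] F [-0.927 -0.276  6.155] w 0.0300 turn [-0.004  0.005  0.002]
(0.5385, -0.1575, 0.06) [-8.386 -0.296 -2.736]
```

>>> servo_tool([
  [[0,0,-0.3,0,0,0,1],[0,0,-1.1,0,0,0,1],[0,0,-2,0,0,0,1],[-0.6,0,-2.6,0,0,0,1],[-2,-0.1,-2.8,0,0,0,1],[-4,-0.15,-2.8,0,0,0,1],[-6,-0.2,-2.8,0,0,0,1],[-7.6,-0.3,-2.8,0,0,0,1]],
])

```text
t: 27.72
tcp_pos: [0.537, -0.1407, 0.0608]
ee_rot: [-2.193, -2.249, 0.003]
ft_force: [0.3, 0.5, -1.0]
gripper_width: 0.03
grasp_force: 59.4
```

>>> servo_tool([
  [[-0.6,0,0,0,0,0,1],[-0.79,0,0,0,0,0,1],[-0.79,0,0,0,0,0,1],[-0.79,0,0,0,0,0,1]],
])

```text
t: 28.22
tcp_pos: [0.5378, -0.1564, 0.0607]
ee_rot: [-2.189, -2.251, 0.002]
ft_force: [-0.3, -0.3, -1.7]
gripper_width: 0.03
grasp_force: 59.4
```

```bash
python3 -c "
from h import *
need((.5385,-.1575,.002))"
```

```text
t 28.23 tcp [ 0.538 -0.156  0.061] F [-0.294 -0.292 -1.698] w 0.0300 turn [-0.025 -0.001  0.02 ]
(0.5385, -0.1575, 0.002) [-0.045  0.033  2.346]
```

>>> servo_tool([
  [[-0.03,0.03,0.4,0,0,0,1],[-0.03,0.03,1.1,0,0,0,1],[-0.03,0.03,1.7,0,0,0,1],[-0.03,0.03,2.1,0,0,0,1],[-0.03,0.03,2.3,0,0,0,1],[-0.03,0.03,2.34,0,0,0,1],[-0.03,0.03,2.34,0,0,0,1]],
])

```text
t: 29.1
tcp_pos: [0.5389, -0.1586, 0.0026]
ee_rot: [-2.192, -2.25, 0.002]
ft_force: [-0.0, -0.4, -0.5]
gripper_width: 0.03
grasp_force: 59.4
```

>>> servo_tool([
  [[0,0,0.02,0,0,0,1],[0,0,0.02,0,0,0,0.8],[0,0,0.02,0,0,0,0.4],[0,0,0.02,0,0,0,0.4],[0,0,0.02,0,0,0,0.4],[0,0,-0.6,0,0,0,0.4],[0,0,-2,0,0,0,0.4],[0,0,-3.6,0,0,0,0.4]],
])

```text
t: 30.1
tcp_pos: [0.5384, -0.1582, 0.0937]
ee_rot: [-2.191, -2.249, 0.003]
ft_force: [0.9, 0.1, 0.9]
gripper_width: 0.0513
grasp_force: 0.0
```

```bash
python3 -c "
from h import *
need((.626,.052,.09),(.626,.052,-.012))"
```

```text
t 30.10 tcp [ 0.538 -0.158  0.094] F [0.875 0.099 0.864] w 0.0513 turn [-0.027  0.001  0.002]
(0.626, 0.052, 0.09) [8.312 3.726 0.139]
(0.626, 0.052, -0.012) [8.312 3.735 4.219]
```

>>> servo_tool([
  [[1,0.4,0,0,0,0,0.4],[2.8,1.2,0,0,0,0,0.4],[4.8,2.2,0,0,0,0,0.4],[6.6,3,0,0,0,0,0.4],[7.9,3.5,0,0,0,0,0.4],[8.31,3.73,0,0,0,0,0.4],[8.31,3.73,0.1,0,0,0,0.4],[8.31,3.73,0.1,0,0,0,0.4]],
])

```text
t: 31.1
tcp_pos: [0.6259, 0.0506, 0.0894]
ee_rot: [-2.193, -2.248, 0.004]
ft_force: [-0.4, -0.4, -0.7]
gripper_width: 0.0514
grasp_force: 0.0
```

>>> servo_tool([
  [[0,0,0.5,0,0,0,0.4],[0,0,1.5,0,0,0,0.4],[0,0,2.5,0,0,0,0.4],[0,0,3.3,0,0,0,0.4],[0,0,3.8,0,0,0,0.4],[0,0,4,0,0,0,0.4],[0,0,4.06,0,0,0,0.4],[0,0,4.06,0,0,0,0.4]],
])

```text
t: 32.1
tcp_pos: [0.6269, 0.0517, -0.0114]
ee_rot: [-2.192, -2.25, 0.001]
ft_force: [-0.3, -0.0, -0.1]
gripper_width: 0.0511
grasp_force: 0.0
```

```bash
python3 -c "
from h import *
need((.626,.052,-.011))"
```

```text
t 32.10 tcp [ 0.627  0.052 -0.011] F [-0.283 -0.033 -0.099] w 0.0511 turn [-0.007  0.005  0.   ]
(0.626, 0.052, -0.011) [ 0.014 -0.035 -0.015]
```

>>> servo_tool([
  [[0,-0.03,0,0,0,0,1],[0,-0.03,0,0,0,0,1],[0,-0.03,0,0,0,0,1],[0,-0.03,0,0,0,0,1],[0,-0.03,0,0,0,0,1],[0,-0.03,0,0,0,0,1]],
])

```text
t: 32.85
tcp_pos: [0.6262, 0.0517, -0.011]
ee_rot: [2.192, 2.25, -0.001]
ft_force: [-2.1, -0.2, 5.8]
gripper_width: 0.0297
grasp_force: 59.3
```

```bash
python3 -c "
from h import *
need((.540,-.0935,.06))"
```

```text
t 32.85 tcp [ 0.626  0.052 -0.011] F [-2.113 -0.175  5.832] w 0.0297 turn [-0.002  0.005  0.002]
(0.54, -0.0935, 0.06) [-5.717 -3.602 -2.838]
```

>>> servo_tool([
  [[0,0,-0.3,0,0,0,1],[0,0,-1.1,0,0,0,1],[0,0,-2.1,0,0,0,1],[-0.4,-0.3,-2.7,0,0,0,1],[-1.6,-1,-2.84,0,0,0,1],[-3.2,-2,-2.84,0,0,0,1],[-4.6,-2.9,-2.84,0,0,0,1],[-5.4,-3.4,-2.84,0,0,0,1]],
])

```text
t: 33.85
tcp_pos: [0.542, -0.0873, 0.0589]
ee_rot: [-2.193, -2.247, 0.004]
ft_force: [0.9, -0.0, -1.3]
gripper_width: 0.0296
grasp_force: 59.4
```

>>> servo_tool([
  [[-0.32,-0.2,0,0,0,0,1],[-0.32,-0.2,0,0,0,0,1],[-0.32,-0.2,0,0,0,0,1],[-0.32,-0.2,0,0,0,0,1]],
])

```text
t: 34.35
tcp_pos: [0.5398, -0.0928, 0.0591]
ee_rot: [-2.19, -2.251, 0.002]
ft_force: [-0.4, 1.0, -1.0]
gripper_width: 0.0295
grasp_force: 59.4
```

```bash
python3 -c "
from h import *
need((.540,-.0935,-.0005))"
```

```text
t 34.35 tcp [ 0.54  -0.093  0.059] F [-0.385  1.047 -0.992] w 0.0295 turn [-0.02   0.003  0.017]
(0.54, -0.0935, -0.0005) [-0.028  0.011  2.384]
```

>>> servo_tool([
  [[-0.02,0.01,0.4,0,0,0,1],[-0.02,0.01,1.1,0,0,0,1],[-0.02,0.01,1.7,0,0,0,1],[-0.02,0.01,2.1,0,0,0,1],[-0.02,0.01,2.3,0,0,0,1],[-0.02,0.01,2.38,0,0,0,1],[-0.02,0.01,2.38,0,0,0,1]],
])

```text
t: 35.22
tcp_pos: [0.5399, -0.0942, -0.0001]
ee_rot: [-2.192, -2.25, 0.002]
ft_force: [0.2, -0.3, -1.3]
gripper_width: 0.0298
grasp_force: 59.4
```

>>> servo_tool([
  [[0,0,0.01,0,0,0,1],[0,0,0.01,0,0,0,0.8],[0,0,0.01,0,0,0,0.4],[0,0,0.01,0,0,0,0.4],[0,0,0.01,0,0,0,0.4],[0,0,-0.6,0,0,0,0.4],[0,0,-2,0,0,0,0.4],[0,0,-4,0,0,0,0.4]],
])

```text
t: 36.22
tcp_pos: [0.5388, -0.0938, 0.1005]
ee_rot: [-2.19, -2.248, 0.004]
ft_force: [1.6, 0.4, -0.2]
gripper_width: 0.0511
grasp_force: 0.0
```

>>> servo_tool([
  [[1,0,-0.4,0,0,0,0.4],[2.5,0,-0.8,0,0,0,0.4],[4.5,-0.2,-0.8,0,0,0,0.4],[6.5,-0.6,-0.8,0,0,0,0.4],[8.5,-1,-0.8,0,0,0,0.4],[9.6,-1.4,-0.8,0,0,0,0.4],[10,-1.5,-0.8,0,0,0,0.4],[10,-1.5,-0.8,0,0,0,0.4]],
])

```text
t: 37.22
tcp_pos: [0.4961, 0.1551, 0.1204]
ee_rot: [-2.191, -2.251, 0.001]
ft_force: [0.6, -0.0, 0.5]
gripper_width: 0.0514
grasp_force: 0.0
```

```bash
python3 - <<'E'
from lens import *
need()
M=dict(a=(.540,-.0935,.046),b=(.5385,-.1575,.06),c=(.537,-.2215,.074),d=(.536,-.2855,.088))
for n in('top','side'):
    im=shot(n,n+'9')
    for k in M:
        q=lens(n,im,M[k],7); print(n,k,q and onz(n,q[0],q[1],M[k][2])[:2]-M[k][:2], q and q[2])
c=cv2.resize(im[130:280,300:460],None,fx=4,fy=4,interpolation=cv2.INTER_CUBIC); cv2.imwrite('pics/s9c.png',cv2.convertScaleAbs(c[:,:,::-1],alpha=1.8))
E
```

```text
t 37.23 tcp [0.496 0.155 0.12 ] F [ 0.573 -0.045  0.503] w 0.0514 turn [-0.008  0.006  0.013]
top a [0.001 0.001] 75
top b [ 0.001 -0.   ] 45
top c [ 0.001 -0.   ] 25
top d [0.002 0.001] 7
side a [-0.001 -0.001] 56
side b [-0.    -0.002] 31
side c [ 0.    -0.002] 15
side d [-0.    -0.001] 6
```

View pics/s9c.png

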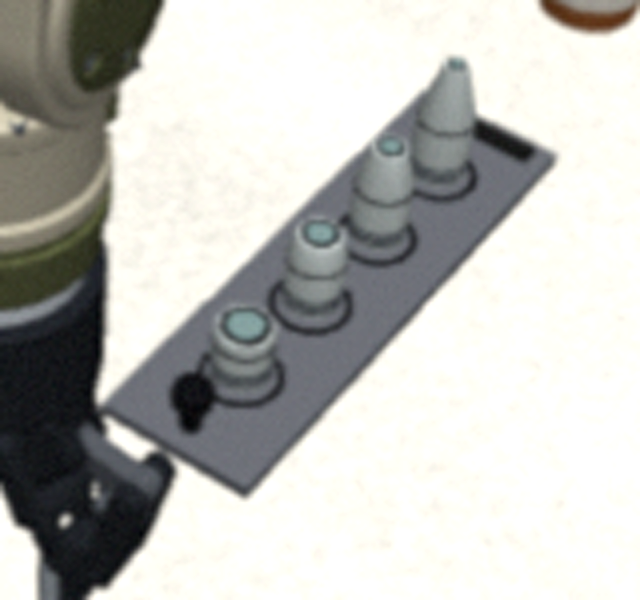

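All four objectives stand centred on their rings (within about 1–2 mm), in height order from the knob at (190,395): a, b, c, d. I'll check that the bar hasn't moved, then hand in.

```bash
python3 - <<'E'
from h import *
a,b=[cv2.imread(f'pics/{f}.png')[225:345,176:240].astype(int) for f in('s4','side6')]
print('s4 vs side6',(abs(a-b).max(2)>40).sum())
b=cv2.imread('pics/side9.png')[225:345,176:240].astype(int); print('s4 vs side9',(abs(a-b).max(2)>40).sum())
if (abs(a-b).max(2)>40).sum()<60: print(env.close_job())
E
```

```text
s4 vs side6 0
s4 vs side9 0
the job is handed in; nothing more can be done
None
```

The bar stands open, and all four objectives are upright and centred to about 2 mm on their ring marks, shortest next to the knob to tallest at the far end; the job was handed in at about 37 s of the 125 s allowed.

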